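Set the stones of the pantry mill and close it

TASK

Set the grind of the stone mill: screw the black knob on its bridge down (clockwise) until the stones bottom snugly, without forcing it, then back the knob off a quarter of a turn. Then take the mill's lid from the cork trivet and set it gently down over the hopper, fully home, and leave the knob's setting and everything else on the shelf as they are.

Things in the scene. Friction and masses are not known exactly. Their poses are not given: they have to be found in the camera images.
- knob (a point): centre of the mill's adjuster knob, where it is gripped: upright, round, black, fluted, 47 mm across, 32 mm tall (16 mm above and below this point), on a stem in the middle of a flat steel bridge 22 mm wide across the hopper. The bridge's top is 24 mm below this point; nothing beside the knob stands higher. It turns about its z (up) and keeps its height; clockwise from above screws it down
- pointer (a point): on the knob's top face, 13 mm from its axis, middle of the raised light-metal pointer rib, which runs outward along this point's x. It shows how far the knob has turned, but not where the bottom is: that lies at an unknown direction, some 0.4 to 1.6 rad clockwise of the start
- bridge (a point): centre of the bridge's top face, on the knob's axis. Feel of the knob: it drags 0.06 N m and stays where left; a grip of 40 N holds 0.6 N m before it slips. Once the stones touch it stiffens steeply, by 2.5 N m per rad: snugly bottomed from 0.13 N m (0.05 rad past the touch); over 0.5 N m (0.2 rad past it) the stones are forced and spoilt. The quarter turn counts from the touch
- stone_upper (a point): centre of the underside of the upper mill stone, inside the steel drum, out of sight; z up. It rises 1 mm per turn of the knob anticlockwise
- stone_lower (a point): centre of the upper face of the lower mill stone, out of sight; z up. The height of stone_upper over it is the gap of the stones: 0 where they touch, below 0 when pressed into each other, 0.25 mm a quarter turn up. Position readings are far too coarse to set this gap
- mill_seat (a point): centre of the flat top of the mill's round steel drum (152 mm across), 125 mm above the shelf, on which the lid's rim rests; z up. A steel hopper ring 124 mm across rises 20 mm from it, the knob's top 62 mm. The drum stands on a light beech case 170 x 160 mm with a flour spout and a small bowl on its -x side
- lid_handle (a point): middle of the handle of the mill's lid, where it is gripped: an upright wooden rod 28 mm across, 42 mm tall, on the lid's flat top, which is 25 mm below this point; the lid's lower rim is 97 mm below it; z up. On the mill it stands 97 mm above mill_seat
- lid: the mill's lid: a beech cap like an upside-down cup, 140 mm across, 72 mm tall without its handle, inside 131 mm wide and 67 mm deep, about 0.2 kg; at first on the cork trivet. It has 3.5 mm of play all round over the hopper ring. Origin: centre of its lower rim
- trivet: round cork trivet, 180 mm across and 10 mm thick, fixed; origin at the centre of its underside
- bowl: small green ceramic bowl, 90 mm across, 40 mm high, under the mill's spout; a bystander, origin at its underside
- canister: tin canister with a push-button lid, 103 mm across, 151 mm high; a bystander, origin at its underside
- pan: steel paella pan, 270 mm across, 42 mm high, two loop handles; a bystander, origin at its underside
- ladle: stainless ladle lying, 340 mm long; a bystander, origin under its cup
- spice_jar: glass spice jar, 48 mm across, 85 mm high; a bystander between mill and trivet, origin at its underside
- salt_pot: white ceramic salt pot, 60 mm across, 58 mm high; a bystander, origin at its underside
- spoon: wooden spoon lying, 240 mm long; a bystander

How it is judged:
On the way, in this order (a step that is already met when the one before it is completed fails the run):
1. the knob is screwed down until the stones are snugly bottomed (0.13 N m on the knob, 0.05 rad past their touch) (z of stone_upper in the frame of stone_lower below -8e-06 m), for 0.2 s.
2. the knob is backed off a quarter of a turn (gap of the stones 0.20 to 0.30 mm), the lid still off (z of stone_upper in the frame of stone_lower between 0.0002 and 0.0003 m and horizontal distance between lid_handle and mill_seat above 0.05 m), for 0.3 s.
At the end, for the whole second after the job is handed in: The knob stands a quarter of a turn (within 18 degrees) above the touch of the stones, gap 0.20 to 0.30 mm, and the lid sits level and at rest over the hopper, its rim on the drum within 2.5 mm in height and 6 mm of centre, tilted less than 0.04 rad (z of stone_upper in the frame of stone_lower between 0.0002 and 0.0003 m and horizontal distance between lid_handle and mill_seat below 0.006 m and z of lid_handle in the frame of mill_seat between 0.0945 and 0.0995 m and angle between lid_handle's own z axis and vertical below 0.04 rad and linear speed of lid below 0.02 m/s).
It fails at once if the knob is forced more than 0.2 rad past the touch of the stones (over 0.5 N m) (z of stone_upper in the frame of stone_lower below -3.2e-05 m).
It fails at once if the lid is dropped onto the mill (faster than 0.5 m/s close above its seat) (horizontal distance between lid_handle and mill_seat below 0.04 m and z of lid_handle in the frame of mill_seat below 0.15 m and linear speed of lid above 0.5 m/s).
It fails at once if a bystander is moved by more than 20 mm (distance of any of bowl, canister, pan, ladle, spice_jar, salt_pot, spoon from where it was at the start of the episode above 0.02 m).
It also fails if it takes over 69 s, if anything falls off the work surface, if the arm or the gripper's body presses on something with over 40 N, if the wrist force passes 120 N, or if a joint passes its speed limit or range.

ROBOT

A 7-joint arm with a two-finger parallel gripper is mounted at the origin on the work surface. World frame = base frame: x ahead of the robot, y to its left, z up, the work surface at z = 0. Lengths are in m, angles in rad, forces in N, time in s.
With the tool pointing down it reaches from about 0.425 to 0.925 m from the base axis. Payload 6.8 kg.
Tool frame: the origin (TCP) lies at the centre of the arm's flange, where the gripper is bolted on; the fingertips stand 173 mm ahead of it and the grasp point (between the pads) lies 155 mm ahead of it (r.hold_point_z is the distance from the TCP to the grasp point, in m); z points along the fingers, x is the direction in which the jaws open and shut, and the axes are right-handed (so a half turn about z gives the same grasp; the last joint's range is limited). The gripper opens to 85 mm and grips with 20 to 120 N. Pads are 22 mm wide; open, the fingers measure 114 mm over their backs; the gripper's body (76 mm by 85 mm) begins 54 mm behind the grasp point. The pads swing forward as they close: fully open they stand 13 mm farther back than shut.
Start: joints at [1.139, 0.477, 0.022, 1.555, -0.011, 1.109, -0.083], TCP at [0.215, -0.64, 0.405] pointing down, gripper open.
Joint ranges: [-2.96, 2.96], [-0.34, 2.1], [-1.41, 1.46], [0.24, 2.44], [-1.37, 4.51], [0.17, 1.92], [-2.96, 2.96]. Speed limits (rad/s): [2.39, 2.39, 3.14, 3.14, 3.14, 3.14, 3.14].

INTERFACE

Orientations are given as a rotation vector (axis times angle).
In Python, from bench import r gives the robot as it stands.
- The arm moves only by the tool apply_moves, never from a script. Its arguments are lists of equal length, an entry for each row: "dp": the shift along the tool's x, y, z scaled (see below), a list of three; "twist": the turn, a rotation vector about the tool's x, y, z scaled (see below), a list of three; "jaw": the closure in counts, from 0 (fully open) to 255 (shut). In form: {"dp": [[x, y, z], ...], "twist": [[rx, ry, rz], ...], "jaw": [jaw, ...]}. A call has 1 to 20 rows; each row shifts and turns the pose as measured when the row begins, along the tool's axes as they then stand; what a row does not reach is not made up. The controller multiplies each number of a shift by 12 cm and each number of a turn by 120 degrees. A row lasts 1/10 s, in which the tool goes at most 50 mm and 8.59 degrees, less where a joint would pass 70% of its speed; a pose out of reach is approached as far as the arm can. A call with a number of a shift or a turn outside -1 to 1 is refused whole. A call with a gripper value outside its range is refused whole. The fingers move at their own pace and stop on an object; "grip_force" is the grip in N (left out, the last holds). Time passes only in rows, so rows that do not move let the fingers close. It gives the time, the measured TCP pose, the force and the opening at its end, in the units of the state.
- r.get_obs(): the state, without advancing time (a new reading comes with each control period).
- r.grab_frame(name): name is "side" or "top" or "wrist"; returns a dict with "color" (400x640x3 uint8, red, green, blue), "z_map" (400x640 float32, m along the optical axis (not along the pixel's ray), 0 where there is no reading), "intrinsics" (3x3 intrinsics, pixels), "R" (3x3) and "t" (3): a world point X has camera coordinates R X + t; the wrist camera has in their place "hand_eye" (4x4, takes a point from camera to tool coordinates, whose origin is the TCP and whose axes are the tool frame's). Camera axes: x right, y down, z forward; pixel columns grow to the right and rows downward; lengths in m; the calibration is good to about 2 mm. A picture is of the moment at which its call begins: read the wrist's pose just before it.
- r.hand_in(): hands the job in, once; it reports no verdict.
The state is a dict: "clock": time; "joints": joint angles; "qvel": joint speeds; "tau": joint torques, N m; "tcp_pos": TCP position; "orientation": TCP orientation; "contact_force": force on the tool from outside, world axes, zero at the start; "moment": the same for the moment, N m; "grip_width": finger opening in m.
Only numpy, scipy, OpenCV 4.12 (cv2) and the standard library are available. Lean on these libraries where they do the work, as an engineer would, in place of code of your own. Each camera call takes 0.05 s, during which the arm holds its last target.

## Working session

There is one attempt and no reset: what is moved stays moved. The work goes in short steps, Python scripts to look and compute and a tool call to move; the robot and the scene stay as the last step left them, time stands still between calls to the robot, and variables do not carry over. Pictures are saved under pics/ and viewed, and the job is handed in when it is done.

Besides the shell and the picture viewer there is one more tool, called after "Emit:" by a JSON object that holds its "method" and its "body", one argument or row to a line. apply_moves: Moves the arm, as the interface text tells. Shifts and turns lie within -1 to 1; 1 stands for 12 cm of shift or 120 degrees of turn. Its arguments: {"type":"object","properties":{"dp":{"type":"array"},"twist":{"type":"array"},"jaw":{"type":"array"},"grip_force":{"type":"number"}},"required":["dp","twist","jaw"]}

```bash
ls; mkdir -p pics; python3 - <<'E'
from bench import r
import cv2,numpy as np
o=r.get_obs()
for k,v in o.items(): print(k,np.round(v,4))
print(r.hold_point_z)
for n in ["side","top","wrist"]:
    f=r.grab_frame(n)
    np.savez(f"f_{n}.npz",**f)
    cv2.imwrite(f"pics/{n}0.png",f["color"][:,:,::-1])
    print(n,f["intrinsics"].round(1).tolist(),[np.round(f[k],3).tolist() for k in("R","t","hand_eye") if k in f])
E
```

```text
pics
clock 0.0
joints [ 1.1389  0.4778  0.0223  1.5565 -0.0115  1.1093 -0.0831]
qvel [-0.0004  0.0005  0.0009  0.0001 -0.0018 -0.0011 -0.0005]
tau [-8.00000e-04 -5.96459e+01  1.60740e+00 -2.81199e+01  1.24000e-02
  9.50000e-03 -0.00000e+00]
tcp_pos [ 0.2147 -0.6397  0.4037]
orientation [-2.5497e+00  1.8337e+00  2.5000e-03]
contact_force [0.0843 0.1961 0.4456]
moment [0.0612 0.026  0.0301]
grip_width 0.0853
0.1547
side [[449.0, 0.0, 313.3], [0.0, 449.0, 200.1], [0.0, 0.0, 1.0]] [[[-0.843, -0.537, -0.002], [-0.405, 0.639, -0.653], [0.353, -0.55, -0.757]], [0.434, 0.388, 1.288]]
top [[472.8, 0.0, 314.5], [0.0, 472.8, 197.7], [0.0, 0.0, 1.0]] [[[-0.03, -1.0, -0.007], [-0.998, 0.03, -0.06], [0.06, 0.005, -0.998]], [-0.082, 0.57, 1.662]]
wrist [[298.3, 0.0, 318.7], [0.0, 298.3, 195.8], [0.0, 0.0, 1.0]] [[[1.0, -0.0, 0.001, 0.0], [0.0, 0.962, 0.273, -0.069], [-0.001, -0.273, 0.962, 0.032], [0.0, 0.0, 0.0, 1.0]]]
```

View pics/top0.png

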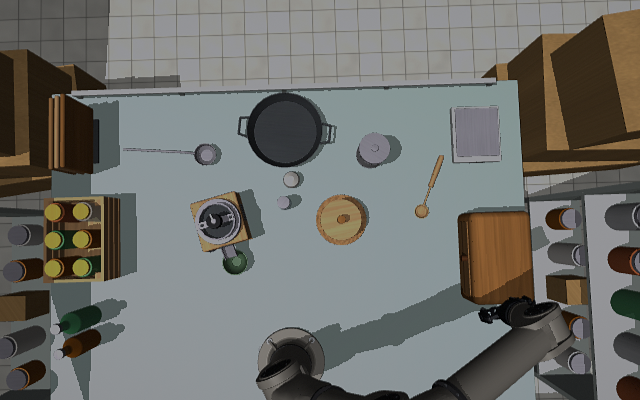

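View pics/side0.png

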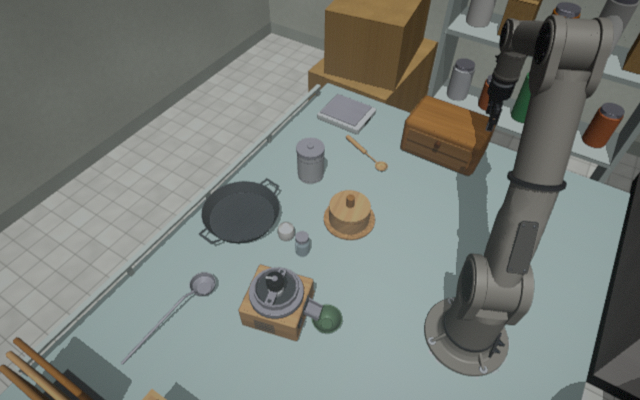

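View pics/wrist0.png

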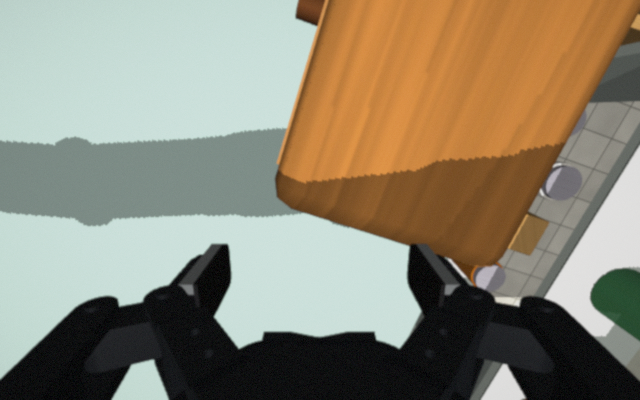

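The top view shows the knob near (215,221), the lid handle at (343,219), the jar at (284,202), the salt pot at (291,179) and the bowl at (234,262). The side view shows the knob near (277,280) and the handle at (350,200). Next I'll measure them.

```bash
cat > h.py <<'E'
import numpy as np,cv2
def load(n): return dict(np.load(f"f_{n}.npz"))
def cloud(f):
    z=f["z_map"];K=f["intrinsics"];v,u=np.mgrid[0:z.shape[0],0:z.shape[1]]
    C=np.stack([(u-K[0,2])/K[0,0]*z,(v-K[1,2])/K[1,1]*z,z],-1)
    return (C-f["t"])@f["R"], z>0   # R^T(C-t)
def ray(f,u,v,h):
    K=f["intrinsics"];d=f["R"].T@np.array([(u-K[0,2])/K[0,0],(v-K[1,2])/K[1,1],1.]);c=-f["R"].T@f["t"]
    return c+d*(h-c[2])/d[2]
def proj(f,X):
    c=f["R"]@np.asarray(X)+f["t"];p=f["intrinsics"]@c;return p[:2]/p[2]
E
python3 - <<'E'
from h import *
for n in("top","side"):
    f=load(n);P,ok=cloud(f)
    m=ok&(P[...,0]>.35)&(P[...,0]<1.1)&(abs(P[...,1])<.7)
    print(n,"surf",np.median(P[m][:,2]))
    # handle: z>0.12 around handle ; knob z>.17
    for nm,u,v,lo,hi in (("handle",(343,350),(219,200),.1,.14),("lidtop",(343,350),(219,210),.07,.095),("knobtop",(217,277),(221,282),.178,.2),("ring",(217,277),(221,285),.137,.152),("drum",(217,277),(221,290),.115,.131)):
        i=0 if n=="top" else 1
        w=55;ys=slice(v[i]-w,v[i]+w);xs=slice(u[i]-w,u[i]+w)
        Q=P[ys,xs][ok[ys,xs]];Q=Q[(Q[:,2]>lo)&(Q[:,2]<hi)]
        if len(Q): print(n,nm,len(Q),Q.mean(0).round(4),"mid",((Q.max(0)+Q.min(0))/2).round(4),"ext",np.ptp(Q,0).round(4), Q[:,2].max().round(4))
for n,(u0,u1,v0,v1) in (("top",(180,260,180,260)),("side",(235,345,255,345)),):
    f=load(n);c=f["color"][v0:v1,u0:u1,::-1];cv2.imwrite(f"pics/{n}_crop.png",cv2.resize(c,None,fx=7,fy=6 if n=="side" else 7,interpolation=cv2.INTER_CUBIC))
E
```

```text
top surf 0.0028474214327750733
top handle 61 [ 0.503  -0.1946  0.122 ] mid [ 0.572  -0.2393  0.1167] ext [0.1955 0.1349 0.0251] 0.1292
top lidtop 1284 [ 0.49   -0.1846  0.0825] mid [ 0.5466 -0.1615  0.0823] ext [0.2534 0.3085 0.0226] 0.0936
top knobtop 178 [0.4935 0.224  0.1882] mid [0.4924 0.2239 0.1874] ext [0.0449 0.0483 0.0181] 0.1964
top ring 313 [0.4938 0.223  0.1458] mid [0.4945 0.2258 0.1445] ext [0.1218 0.1234 0.0149] 0.1519
top drum 959 [0.4916 0.2213 0.1259] mid [0.4978 0.2269 0.1231] ext [0.181  0.1541 0.0158] 0.131
side surf -0.0001973906641287364
side handle 365 [ 0.6597 -0.2567  0.1237] mid [ 0.6186 -0.252   0.12  ] ext [0.2902 0.1664 0.0399] 0.14
side lidtop 1310 [ 0.5133 -0.1668  0.0806] mid [ 0.5875 -0.1426  0.0825] ext [0.3394 0.3461 0.0249] 0.0949
side knobtop 232 [0.4924 0.2267 0.1853] mid [0.493  0.2258 0.1852] ext [0.0464 0.0487 0.0141] 0.1922
side ring 483 [0.4902 0.2323 0.1436] mid [0.4936 0.2251 0.1441] ext [0.1241 0.1236 0.014 ] 0.1511
side drum 1250 [0.4829 0.2367 0.1241] mid [0.4942 0.2254 0.123 ] ext [0.1526 0.1524 0.016 ] 0.131
```

```bash
cat *.md 2>/dev/null; python3 -c "
from bench import r
print([a for a in dir(r) if a[0]!='_'])"
```

```text
['Unreachable', 'get_obs', 'grab_frame', 'hand_in', 'hold_point_z']
```

View pics/top_crop.png

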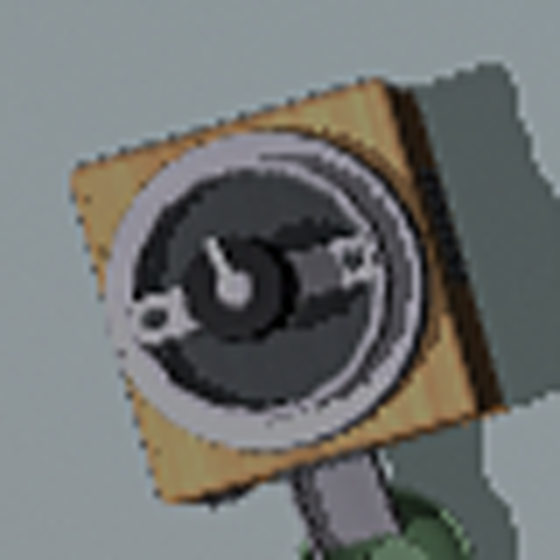

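```bash
python3 - <<'E'
from h import *
for n,(u,v,w) in (("top",(343,219,14)),("side",(350,200,16))):
    f=load(n);P,ok=cloud(f)
    Q=P[v-w:v+w,u-w:u+w][ok[v-w:v+w,u-w:u+w]]
    a=Q[(Q[:,2]>.11)&(Q[:,2]<.136)]
    print(n,len(a),a.mean(0).round(4),((a.max(0)+a.min(0))/2).round(4),np.ptp(a,0).round(4))
    w=35;Q=P[v-w:v+w,u-w:u+w][ok[v-w:v+w,u-w:u+w]]
    a=Q[(Q[:,2]>.075)&(Q[:,2]<.09)]
    print(n,"lidtop",len(a),a.mean(0).round(4),((a.max(0)+a.min(0))/2).round(4),np.ptp(a,0).round(4))
f=load("top")
for nm,u,v,h in(("jar",284,202,.085),("salt",291,179,.058),("canister",374,148,.151)): print(nm,ray(f,u,v,h).round(3))
c=f["color"][190:250,310:380,::-1];cv2.imwrite("pics/lidcrop.png",cv2.resize(c,None,fx=8,fy=8,interpolation=cv2.INTER_CUBIC))
E
```

```text
top 55 [ 0.4882 -0.1854  0.1234] [ 0.4876 -0.185   0.1211] [0.0266 0.0263 0.0162]
top lidtop 1203 [ 0.488  -0.1852  0.0825] [ 0.4882 -0.1869  0.0825] [0.1367 0.1367 0.015 ]
side 60 [ 0.4864 -0.1831  0.1202] [ 0.487  -0.186   0.1197] [0.027  0.0343 0.0161]
side lidtop 983 [ 0.489  -0.1833  0.0805] [ 0.55   -0.2071  0.0824] [0.2644 0.1815 0.0147]
jar [0.552 0.005 0.085]
salt [ 0.632 -0.019  0.058]
canister [ 0.717 -0.3    0.151]
```

View pics/lidcrop.png

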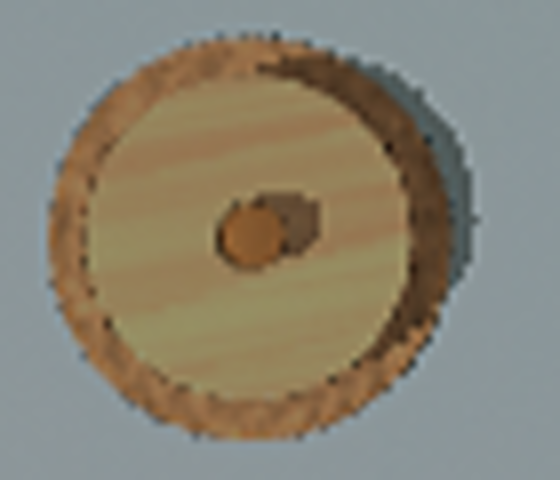

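Emit:
{"method": "apply_moves", "body": {
  "dp": [
    [-0.193,-0.315,0],
    [-0.193,-0.315,0],
    [-0.193,-0.315,0],
    [-0.193,-0.315,0],
    [-0.193,-0.315,0],
    [-0.193,-0.315,0],
    [-0.193,-0.315,0],
    [-0.193,-0.315,0],
    [-0.193,-0.315,0],
    [-0.193,-0.315,0]
  ],
  "twist": [
    [0,0,0],
    [0,0,0],
    [0,0,0],
    [0,0,0],
    [0,0,0],
    [0,0,0],
    [0,0,0],
    [0,0,0],
    [0,0,0],
    [0,0,0]
  ],
  "jaw": [0,0,0,0,0,0,0,0,0,0]
}}

```text
clock: 1.15
tcp_pos: [0.5037, -0.2948, 0.3998]
orientation: [2.532, -1.853, -0.009]
contact_force: [1.0, -1.2, 0.0]
grip_width: 0.0853
```

```bash
cat > st.py <<'E'
from bench import r
import numpy as np
from scipy.spatial.transform import Rotation as Ro
def st(tgt=None):
    o=r.get_obs();R=Ro.from_rotvec(o["orientation"]).as_matrix();p=np.array(o["tcp_pos"])
    print("t",round(float(o["clock"]),2),"p",p.round(4),"tool z",R[:,2].round(4),"yaw(x)",round(float(np.arctan2(R[1,0],R[0,0])),4))
    print("j",np.round(o["joints"],3),"F",np.round(o["contact_force"],2),"M",np.round(o["moment"],3),"w",np.round(o["grip_width"],4))
    if tgt is not None:
        d=R.T@(np.array(tgt)-p);print("tool delta m",d.round(4),"scaled",(d/.12).round(3))
        print("tilt fix rotvec(tool) scaled",(np.cross(R.T@R[:,2],R.T@np.array([0,0,-1.]))/np.radians(120)).round(4))
    return o,R,p
E
python3 -c "
from st import *; st([.4935,.225,.405])"
```

```text
t 1.15 p [ 0.5037 -0.2948  0.3998] tool z [-7.e-03  4.e-04 -1.e+00] yaw(x) -1.2633
j [ 0.533  0.339 -0.14   1.776  0.057  1.037 -0.892] F [ 0.95 -1.17  0.  ] M [-0.038 -0.047 -0.042] w 0.0853
tool delta m [-0.4985 -0.1476 -0.005 ] scaled [-4.154 -1.23  -0.041]
tilt fix rotvec(tool) scaled [ 0.0031  0.0012 -0.    ]
```

Emit:
{"method": "apply_moves", "body": {
  "dp": [
    [-0.346,-0.103,0],
    [-0.346,-0.103,0],
    [-0.346,-0.103,0],
    [-0.346,-0.103,0],
    [-0.346,-0.103,0],
    [-0.346,-0.103,0],
    [-0.346,-0.103,0],
    [-0.346,-0.103,0],
    [-0.346,-0.103,0],
    [-0.346,-0.103,0],
    [-0.346,-0.103,0],
    [-0.346,-0.103,0]
  ],
  "twist": [
    [0,0,0],
    [0,0,0],
    [0,0,0],
    [0,0,0],
    [0,0,0],
    [0,0,0],
    [0,0,0],
    [0,0,0],
    [0,0,0],
    [0,0,0],
    [0,0,0],
    [0,0,0]
  ],
  "jaw": [0,0,0,0,0,0,0,0,0,0,0,0]
}}

```text
clock: 2.35
tcp_pos: [0.4928, 0.2457, 0.3989]
orientation: [2.533, -1.852, -0.006]
contact_force: [0.7, 0.2, 0.7]
grip_width: 0.0854
```

Emit:
{"method": "apply_moves", "body": {
  "dp": [
    [0,0,0],
    [0,0,0],
    [0,0,0],
    [0,0,0],
    [0,0,0],
    [0,0,0],
    [0,0,0],
    [0,0,0],
    [0,0,0],
    [0,0,0],
    [0,0,0],
    [0,0,0],
    [0,0,0],
    [0,0,0],
    [0,0,0],
    [0,0,0]
  ],
  "twist": [
    [0,0,-0.07],
    [0,0,-0.07],
    [0,0,-0.07],
    [0,0,-0.07],
    [0,0,-0.07],
    [0,0,-0.07],
    [0,0,-0.07],
    [0,0,-0.07],
    [0,0,-0.07],
    [0,0,-0.07],
    [0,0,-0.07],
    [0,0,-0.07],
    [0,0,-0.07],
    [0,0,-0.07],
    [0,0,-0.07],
    [0,0,-0.07]
  ],
  "jaw": [0,0,0,0,0,0,0,0,0,0,0,0,0,0,0,0]
}}

```text
clock: 3.95
tcp_pos: [0.4886, 0.2538, 0.3953]
orientation: [-2.64, -1.692, 0.017]
contact_force: [-0.4, -0.5, -0.8]
grip_width: 0.0854
```

```bash
python3 - <<'E'
from st import *; from h import *
o,R,p=st([.4935,.225,.328])
f=r.grab_frame("wrist");np.savez("f_wrist.npz",p=p,Rt=R,**f);cv2.imwrite("pics/w1.png",f["color"][:,:,::-1])
E
```

```text
t 3.95 p [0.4886 0.2538 0.3953] tool z [-1.210e-02 -7.000e-04 -9.999e-01] yaw(x) 1.1398
j [ 0.122  0.427 -0.909  1.816  0.368  1.092  0.219] F [-0.39 -0.51 -0.78] M [ 0.025  0.01  -0.007] w 0.0854
tool delta m [-0.0237  0.0172  0.0672] scaled [-0.198  0.143  0.56 ]
tilt fix rotvec(tool) scaled [-0.0051  0.0027  0.    ]
```

View pics/w1.png

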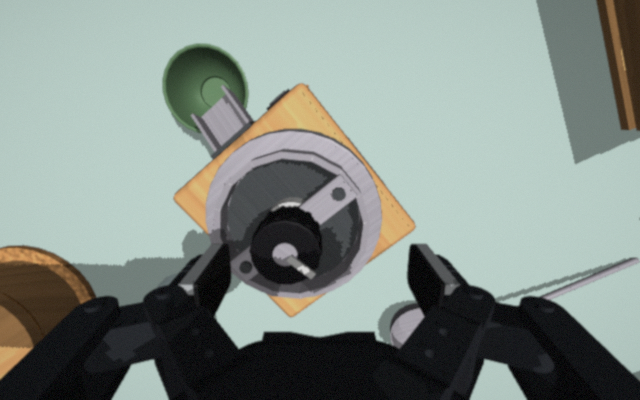

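The wrist view shows the knob's top at about (285,250) with the pointer rib running to (312,274), and the mill is clear on both sides. I'll cross-check the knob's position with it.

```bash
cat >> h.py <<'E'
def wcloud(f):
    z=f["z_map"];K=f["intrinsics"];v,u=np.mgrid[0:z.shape[0],0:z.shape[1]]
    C=np.stack([(u-K[0,2])/K[0,0]*z,(v-K[1,2])/K[1,1]*z,z],-1)
    H=f["hand_eye"];T=C@H[:3,:3].T+H[:3,3]
    return T@f["Rt"].T+f["p"],z>0
E
python3 - <<'E'
from h import *
f=load("wrist");P,ok=wcloud(f)
g=ok&(np.hypot(P[...,0]-.4935,P[...,1]-.225)<.07)
for nm,lo,hi in(("knobtop",.180,.189),("rib",.1885,.196),("knob",.165,.2),("ring",.138,.152)):
    Q=P[g&(P[...,2]>lo)&(P[...,2]<hi)]
    if len(Q): print(nm,len(Q),Q.mean(0).round(4),((Q.max(0)+Q.min(0))/2).round(4),np.ptp(Q,0).round(4))
a=ray  # pointer dir
v,u=np.array([[250,286],[274,312]]).T
A=P[v,u];print(A.round(4),np.arctan2(*(A[1]-A[0])[[1,0]]))
E
```

```text
knobtop 3789 [0.4933 0.2259 0.1861] [0.4948 0.2247 0.1845] [0.0472 0.0487 0.0089]
rib 65 [0.5065 0.2303 0.1889] [0.5047 0.2269 0.1891] [0.0229 0.019  0.0013]
knob 4254 [0.4919 0.227  0.1847] [0.4946 0.2247 0.1774] [0.0475 0.0487 0.0247]
ring 5311 [0.4928 0.2318 0.1444] [0.4952 0.2253 0.1445] [0.1244 0.1221 0.013 ]
[[0.4931 0.2266 0.1867]
 [0.5149 0.2351 0.1886]] 0.3706846533722512
```

Emit:
{"method": "apply_moves", "body": {
  "dp": [
    [-0.098,0.07,0],
    [-0.098,0.07,0],
    [0,0,0]
  ],
  "twist": [
    [-0.005,0.003,0],
    [0,0,0],
    [0,0,0]
  ],
  "jaw": [0,0,0]
}}

```text
clock: 4.3
tcp_pos: [0.4944, 0.2239, 0.3943]
orientation: [-2.643, -1.695, 0.002]
contact_force: [-0.1, 0.9, 0.1]
grip_width: 0.0853
```

```bash
python3 -c "
from st import *; st([.494,.225,.328])"
```

```text
t 4.3 p [0.4944 0.2239 0.3943] tool z [-1.8e-03  7.0e-04 -1.0e+00] yaw(x) 1.1407
j [ 0.181  0.41  -0.908  1.838  0.364  1.072  0.276] F [-0.05  0.92  0.07] M [-0.018 -0.031 -0.006] w 0.0853
tool delta m [ 0.0008 -0.0007  0.0663] scaled [ 0.007 -0.006  0.553]
tilt fix rotvec(tool) scaled [-0.0009  0.0001  0.    ]
```

Emit:
{"method": "apply_moves", "body": {
  "dp": [
    [0.003,-0.003,0.2],
    [0,0,0.2],
    [0,0,0.14],
    [0,0,0]
  ],
  "twist": [
    [0,0,0],
    [0,0,0],
    [0,0,0],
    [0,0,0]
  ],
  "jaw": [0,0,0,0]
}}

```text
clock: 4.7
tcp_pos: [0.4947, 0.2244, 0.3287]
orientation: [-2.651, -1.683, -0.002]
contact_force: [-0.7, -0.4, 0.1]
grip_width: 0.0853
```

```bash
python3 -c "
from st import *; st([.494,.225,.328])"
```

```text
t 4.7 p [0.4947 0.2244 0.3287] tool z [ 1.0e-04  1.7e-03 -1.0e+00] yaw(x) 1.131
j [ 0.131  0.487 -0.858  1.902  0.447  0.955  0.196] F [-0.74 -0.41  0.08] M [0.03  0.019 0.018] w 0.0853
tool delta m [ 0.0002 -0.0009  0.0007] scaled [ 0.002 -0.008  0.005]
tilt fix rotvec(tool) scaled [-0.0003 -0.0008  0.    ]
```

Emit:
{"method": "apply_moves", "body": {
  "dp": [
    [0,0,0],
    [0,0,0],
    [0,0,0],
    [0,0,0],
    [0,0,0],
    [0,0,0],
    [0,0,0],
    [0,0,0]
  ],
  "twist": [
    [0,0,0],
    [0,0,0],
    [0,0,0],
    [0,0,0],
    [0,0,0],
    [0,0,0],
    [0,0,0],
    [0,0,0]
  ],
  "jaw": [255,255,255,255,255,255,255,255],
  "grip_force": 45
}}

```text
clock: 5.5
tcp_pos: [0.4947, 0.2249, 0.3311]
orientation: [-2.654, -1.68, -0.004]
contact_force: [-0.1, -0.4, -3.7]
grip_width: 0.0461
```

```bash
python3 -c "
from st import *; st([.494,.225,.328])"
```

```text
t 5.5 p [0.4947 0.2249 0.3311] tool z [ 0.0015  0.002  -1.    ] yaw(x) 1.1287
j [ 0.132  0.484 -0.86   1.9    0.444  0.958  0.195] F [-0.11 -0.39 -3.73] M [ 0.097 -0.079 -0.011] w 0.0461
tool delta m [-0.0002 -0.0007  0.0031] scaled [-0.002 -0.006  0.026]
tilt fix rotvec(tool) scaled [ 0.0002 -0.0012 -0.    ]
```

Emit:
{"method": "apply_moves", "body": {
  "dp": [
    [0,0,0],
    [0,0,0],
    [0,0,0],
    [0,0,0],
    [0,0,0],
    [0,0,0],
    [0,0,0],
    [0,0,0]
  ],
  "twist": [
    [0,0,0.02],
    [0,0,0.02],
    [0,0,0.02],
    [0,0,0.02],
    [0,0,0.02],
    [0,0,0.02],
    [0,0,0.02],
    [0,0,0]
  ],
  "jaw": [255,255,255,255,255,255,255,255]
}}

```text
clock: 6.3
tcp_pos: [0.4948, 0.2251, 0.3311]
orientation: [-2.877, -1.259, -0.003]
contact_force: [1.4, 0.7, -3.6]
grip_width: 0.0456
```

```bash
python3 -c "
from st import *; st([.494,.225,.33]);st()"
```

```text
t 6.3 p [0.4948 0.2251 0.3311] tool z [ 0.0015  0.002  -1.    ] yaw(x) 0.8253
j [ 0.083  0.461 -0.791  1.902  0.401  0.94  -0.072] F [ 1.4   0.67 -3.57] M [ 0.061 -0.105  0.029] w 0.0456
tool delta m [-0.0006 -0.0006  0.0011] scaled [-0.005 -0.005  0.009]
tilt fix rotvec(tool) scaled [-0.0001 -0.0012 -0.    ]
t 6.3 p [0.4948 0.2251 0.3311] tool z [ 0.0015  0.002  -1.    ] yaw(x) 0.8253
j [ 0.083  0.461 -0.791  1.902  0.401  0.94  -0.072] F [ 1.4   0.67 -3.57] M [ 0.061 -0.105  0.029] w 0.0456
```

```bash
cat >> st.py <<'E'
def mz(n=3):
    M=[];
    for i in range(n+1):
        o=r.get_obs();M.append(list(o["moment"])+[o["tau"][6]])
        if i<n: r.grab_frame("wrist")
    M=np.array(M);R=Ro.from_rotvec(o["orientation"]).as_matrix()
    print("t",round(float(o["clock"]),2),"Mz",M[:,2].round(3),"mean",M[:,2].mean().round(3),"tau7",M[:,3].round(3),"yaw",round(float(np.arctan2(R[1,0],R[0,0])),4),"p",np.round(o["tcp_pos"],4),"w",np.round(o["grip_width"],4),"j7",np.round(o["joints"][6],3),"F",np.round(o["contact_force"],1))
E
python3 -c "
from st import *;mz(3)"
```

```text
t 6.45 Mz [ 0.029  0.048  0.011 -0.01 ] mean 0.02 tau7 [-0.417 -0.199 -0.108 -0.06 ] yaw 0.8266 p [0.4948 0.225  0.3311] w 0.0458 j7 -0.071 F [ 0.   0.7 -3. ]
```

Emit:
{"method": "apply_moves", "body": {
  "dp": [
    [0,0,0],
    [0,0,0]
  ],
  "twist": [
    [0,0,0.02],
    [0,0,0.02]
  ],
  "jaw": [255,255]
}}

```text
clock: 6.65
tcp_pos: [0.4949, 0.225, 0.3311]
orientation: [-2.926, -1.139, -0.003]
contact_force: [-0.4, 0.3, -4.4]
grip_width: 0.0456
```

```bash
python3 -c "
from st import *;mz(3)"
```

```text
t 6.8 Mz [0.074 0.078 0.024 0.061] mean 0.059 tau7 [ 0.449  0.085 -0.427 -0.196] yaw 0.7447 p [0.4949 0.2251 0.3311] w 0.0457 j7 -0.143 F [-0.4 -0.3 -3.4]
```

Emit:
{"method": "apply_moves", "body": {
  "dp": [
    [0,0,0],
    [0,0,0]
  ],
  "twist": [
    [0,0,0.02],
    [0,0,0.02]
  ],
  "jaw": [255,255]
}}

```text
clock: 7.0
tcp_pos: [0.4949, 0.2251, 0.3311]
orientation: [-2.969, -1.02, -0.003]
contact_force: [0.4, 1.5, -4.2]
grip_width: 0.0455
```

```bash
python3 -c "
from st import *;mz(3)"
```

```text
t 7.15 Mz [0.03  0.051 0.088 0.078] mean 0.062 tau7 [ 0.438  0.073 -0.42  -0.19 ] yaw 0.6639 p [0.4949 0.2251 0.3311] w 0.0458 j7 -0.215 F [ 0.8  0.3 -4.1]
```

Emit:
{"method": "apply_moves", "body": {
  "dp": [
    [0,0,0],
    [0,0,0]
  ],
  "twist": [
    [0,0,0.02],
    [0,0,0.02]
  ],
  "jaw": [255,255]
}}

```text
clock: 7.35
tcp_pos: [0.495, 0.2251, 0.3311]
orientation: [-3.008, -0.901, -0.003]
contact_force: [1.2, 0.5, -3.7]
grip_width: 0.0457
```

```bash
python3 -c "
from st import *;mz(3)"
```

```text
t 7.5 Mz [0.063 0.03  0.017 0.026] mean 0.034 tau7 [ 0.436  0.068 -0.417 -0.187] yaw 0.5837 p [0.495  0.2251 0.3311] w 0.0457 j7 -0.285 F [ 0.4  0.1 -4. ]
```

Emit:
{"method": "apply_moves", "body": {
  "dp": [
    [0,0,0],
    [0,0,0]
  ],
  "twist": [
    [0,0,0.02],
    [0,0,0.02]
  ],
  "jaw": [255,255]
}}

```text
clock: 7.7
tcp_pos: [0.495, 0.2251, 0.3311]
orientation: [-3.041, -0.78, -0.003]
contact_force: [0.4, 0.4, -3.9]
grip_width: 0.0458
```

```bash
python3 -c "
from st import *;mz(3)"
```

```text
t 7.85 Mz [0.073 0.065 0.058 0.066] mean 0.065 tau7 [ 0.435  0.066 -0.416 -0.186] yaw 0.5038 p [0.495  0.2251 0.3311] w 0.046 j7 -0.356 F [ 0.6 -0.3 -4.8]
```

Emit:
{"method": "apply_moves", "body": {
  "dp": [
    [0,0,0],
    [0,0,0]
  ],
  "twist": [
    [0,0,0.02],
    [0,0,0.02]
  ],
  "jaw": [255,255]
}}

```text
clock: 8.05
tcp_pos: [0.4951, 0.2251, 0.3311]
orientation: [-3.07, -0.659, -0.003]
contact_force: [0.4, -0.2, -3.8]
grip_width: 0.0455
```

```bash
python3 -c "
from st import *;mz(3)"
```

```text
t 8.2 Mz [0.214 0.238 0.27  0.251] mean 0.243 tau7 [ 0.255 -0.127 -0.598 -0.365] yaw 0.4244 p [0.495  0.2251 0.3312] w 0.0456 j7 -0.427 F [ 0.7  0.6 -3.3]
```

Torque rose to 0.24 N·m, so the stones touched at a yaw of about 0.497 and the knob is now 0.07 rad past that. I'll go a little further and hold.

Emit:
{"method": "apply_moves", "body": {
  "dp": [
    [0,0,0]
  ],
  "twist": [
    [0,0,0.012]
  ],
  "jaw": [255]
}}

```text
clock: 8.3
tcp_pos: [0.495, 0.2251, 0.3311]
orientation: [-3.077, -0.624, -0.003]
contact_force: [-0.3, -1.0, -3.6]
grip_width: 0.0461
```

```bash
python3 -c "
from st import *;mz(6)"
```

```text
t 8.6 Mz [0.301 0.299 0.306 0.288 0.279 0.297 0.286] mean 0.294 tau7 [ 0.2   -0.094 -0.454 -0.356 -0.305 -0.288 -0.283] yaw 0.3997 p [0.495  0.2251 0.3312] w 0.0459 j7 -0.449 F [ 0.3  0.3 -5.4]
```

Emit:
{"method": "apply_moves", "body": {
  "dp": [
    [0,0,0],
    [0,0,0],
    [0,0,0],
    [0,0,0],
    [0,0,0],
    [0,0,0],
    [0,0,0],
    [0,0,0],
    [0,0,0],
    [0,0,0],
    [0,0,0],
    [0,0,0],
    [0,0,0],
    [0,0,0],
    [0,0,0],
    [0,0,0]
  ],
  "twist": [
    [0,0,-0.05],
    [0,0,-0.05],
    [0,0,-0.05],
    [0,0,-0.05],
    [0,0,-0.05],
    [0,0,-0.05],
    [0,0,-0.05],
    [0,0,-0.05],
    [0,0,-0.05],
    [0,0,-0.05],
    [0,0,-0.05],
    [0,0,-0.05],
    [0,0,-0.05],
    [0,0,-0.05],
    [0,0,-0.05],
    [0,0,0]
  ],
  "jaw": [255,255,255,255,255,255,255,255,255,255,255,255,255,255,255,255]
}}

```text
clock: 10.2
tcp_pos: [0.4954, 0.2239, 0.3311]
orientation: [-1.664, -2.658, -0.004]
contact_force: [-0.1, 0.8, -3.2]
grip_width: 0.0457
```

```bash
python3 -c "
from st import *;mz(2);st()"
```

```text
t 10.3 Mz [-0.02  -0.016 -0.034] mean -0.023 tau7 [0.935 0.399 0.174] yaw 2.0194 p [0.4953 0.2239 0.3312] w 0.0456 j7 0.975 F [ 0.   1.2 -3.7]
t 10.3 p [0.4953 0.2239 0.3312] tool z [-0.0027  0.0047 -1.    ] yaw(x) 2.0194
j [ 0.267  0.571 -1.063  1.891  0.578  1.027  0.975] F [ 0.03  1.16 -3.69] M [ 0.179 -0.006 -0.034] w 0.0456
```

Emit:
{"method": "apply_moves", "body": {
  "dp": [
    [0,0,0],
    [0,0,0],
    [0,0,0],
    [0,0,0],
    [0,0,0],
    [0,0,0],
    [0,0,0],
    [0,0,0]
  ],
  "twist": [
    [0,0,-0.022],
    [0,0,0],
    [0,0,0],
    [0,0,0],
    [0,0,0],
    [0,0,0],
    [0,0,0],
    [0,0,0]
  ],
  "jaw": [255,255,255,255,0,0,0,0]
}}

```text
clock: 11.1
tcp_pos: [0.4958, 0.2244, 0.3326]
orientation: [-1.623, -2.687, -0.006]
contact_force: [-0.7, 0.5, -0.2]
grip_width: 0.0855
```

```bash
python3 -c "
from st import *;mz(1);st()"
```

```text
t 11.15 Mz [ 0.001 -0.031] mean -0.015 tau7 [-0.002 -0.002] yaw 2.0547 p [0.4959 0.2244 0.3326] w 0.0852 j7 1.006 F [-0.1 -0.3  0.5]
t 11.15 p [0.4959 0.2244 0.3326] tool z [ 1.0e-04  4.6e-03 -1.0e+00] yaw(x) 2.0547
j [ 0.271  0.574 -1.071  1.889  0.584  1.032  1.006] F [-0.12 -0.32  0.53] M [-0.041  0.036 -0.031] w 0.0852
```

Now I'll rise and check the pointer.

Emit:
{"method": "apply_moves", "body": {
  "dp": [
    [0,0,-0.2],
    [0,0,-0.3],
    [0,0,-0.3],
    [0,0,0]
  ],
  "twist": [
    [0,0,0],
    [0,0,0],
    [0,0,0],
    [0,0,0]
  ],
  "jaw": [0,0,0,0]
}}

```text
clock: 11.55
tcp_pos: [0.4957, 0.224, 0.4312]
orientation: [-1.621, -2.686, -0.004]
contact_force: [0.2, 1.0, -0.3]
grip_width: 0.0854
```

```bash
python3 - <<'E'
from st import *; from h import *
o,R,p=st([.488,-.186,.43])
f=r.grab_frame("wrist");np.savez("f_wrist2.npz",p=p,Rt=R,**f);cv2.imwrite("pics/w2.png",f["color"][:,:,::-1])
for n in("wrist","wrist2"):
    f=load(n);P,ok=wcloud(f);g=cv2.cvtColor(f["color"],cv2.COLOR_RGB2GRAY)
    m=ok&(np.hypot(P[...,0]-.494,P[...,1]-.225)<.0225)&(P[...,2]>.183)&(P[...,2]<.196)
    K=P[m];c=(K.max(0)+K.min(0))/2
    Q=P[m&(g>110)][:,:2];q=Q-[.4938,.2252]
    u,s,vt=np.linalg.svd(Q-Q.mean(0));print(n,len(Q),"c",c.round(4),"bright mean",Q.mean(0).round(4),"ang mean",np.arctan2(*q.mean(0)[::-1]),"pca",np.arctan2(vt[0,1],vt[0,0]))
E
```

```text
t 11.55 p [0.4957 0.224  0.4312] tool z [-0.0026  0.0043 -1.    ] yaw(x) 2.0553
j [ 0.353  0.469 -1.164  1.786  0.457  1.195  1.109] F [ 0.18  0.98 -0.29] M [ 0.017 -0.065 -0.023] w 0.0854
tool delta m [-0.3592 -0.1977 -0.0005] scaled [-2.994 -1.648 -0.005]
tilt fix rotvec(tool) scaled [-0.0002 -0.0024  0.    ]
wrist 497 c [0.494  0.225  0.1864] bright mean [0.4983 0.227 ] ang mean 0.3754344155034592 pca 0.402674421829336
wrist2 289 c [0.494  0.225  0.1863] bright mean [0.4987 0.2328] ang mean 1.00279789499467 pca 1.6117178329050579
```

View pics/w2.png

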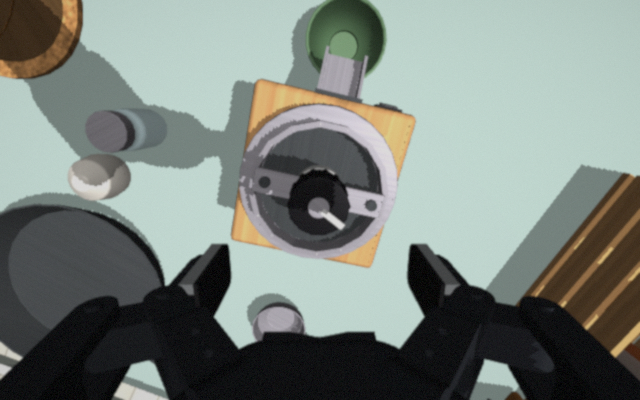

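The pointer now runs from (318,207) to (343,228), so I'll compute its angle.

```bash
python3 - <<'E'
from h import *
for n,lo in(("wrist",(286,250)),("wrist2",(318,207))):
    f=load(n);K=f["intrinsics"];g=f["color"];x,y=lo
    H=f["hand_eye"]
    def wr(u,v,h=.188):
        d=f["Rt"]@H[:3,:3]@np.array([(u-K[0,2])/K[0,0],(v-K[1,2])/K[1,1],1]);c=f["Rt"]@H[:3,3]+f["p"];return c+d*(h-c[2])/d[2]
    gr=cv2.cvtColor(g,cv2.COLOR_RGB2GRAY);m=(gr>95).astype(np.uint8)
    W=np.array([[wr(u,v) for u in range(x-50,x+50)] for v in range(y-45,y+45)])
    rr=np.hypot(W[...,0]-.494,W[...,1]-.225);mm=(m[y-45:y+45,x-50:x+50]>0)&(rr>.008)&(rr<.0195)
    Q=W[mm][:,:2]-[.494,.225];print(n,mm.sum(),np.degrees(np.arctan2(Q[:,1],Q[:,0])).round()[:60:3],"med",np.median(np.arctan2(Q[:,1],Q[:,0])))
    cv2.imwrite(f"pics/crop_{n}.png",cv2.resize(g[y-45:y+45,x-50:x+50,::-1],None,fx=6,fy=6))
E
```

```text
wrist 137 [  81. -105.   30.   23.   31.   16.   25.   31.   10.   19.   26.   32.
   -4.    7.   16.   24.   29.    8.   17.   23.] med 0.3752345368544384
wrist2 160 [-72. -56. -46. -38.  87. -26.  88. -18.  81. -18.  64.  75.  83.  -7.
  56.  68.  77.  83.   4.  19.] med 1.1834484597716133
```

View pics/crop_wrist2.png

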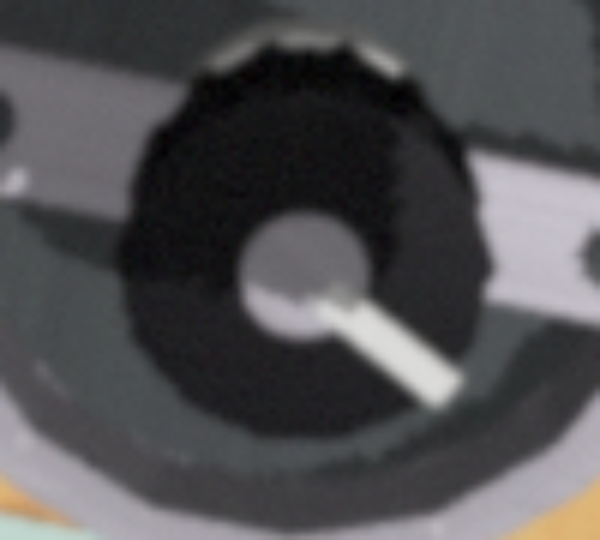

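The pointer moved about 1 rad counter-clockwise overall, against about 0.93 expected from the gripper's yaw. That is within tolerance. Next is the lid.

Emit:
{"method": "apply_moves", "body": {
  "dp": [
    [-0.333,-0.183,0],
    [-0.333,-0.183,0],
    [-0.333,-0.183,0],
    [-0.333,-0.183,0],
    [-0.333,-0.183,0],
    [-0.333,-0.183,0],
    [-0.333,-0.183,0],
    [-0.333,-0.183,0],
    [-0.25,-0.14,0],
    [0,0,0]
  ],
  "twist": [
    [0,0,0],
    [0,0,0],
    [0,0,0],
    [0,0,0],
    [0,0,0],
    [0,0,0],
    [0,0,0],
    [0,0,0],
    [0,0,0],
    [0,0,0]
  ],
  "jaw": [0,0,0,0,0,0,0,0,0,0]
}}

```text
clock: 12.6
tcp_pos: [0.4845, -0.1916, 0.417]
orientation: [-1.609, -2.679, 0.006]
contact_force: [-0.6, -0.7, 0.2]
grip_width: 0.0855
```

Emit:
{"method": "apply_moves", "body": {
  "dp": [
    [0,0,0],
    [0,0,0],
    [0,0,0],
    [0,0,0],
    [0,0,0],
    [0,0,0],
    [0,0,0],
    [0,0,0],
    [0,0,0]
  ],
  "twist": [
    [0,0,0.07],
    [0,0,0.07],
    [0,0,0.07],
    [0,0,0.07],
    [0,0,0.07],
    [0,0,0.07],
    [0,0,0.07],
    [0,0,0.07],
    [0,0,0]
  ],
  "jaw": [0,0,0,0,0,0,0,0,0]
}}

```text
clock: 13.5
tcp_pos: [0.481, -0.1876, 0.4072]
orientation: [-2.831, -1.304, 0.033]
contact_force: [0.3, 0.9, -0.2]
grip_width: 0.0856
```

```bash
python3 - <<'E'
from st import *; from h import *
o,R,p=st([.488,-.186,.264])
f=r.grab_frame("wrist");np.savez("f_wrist3.npz",p=p,Rt=R,**f);cv2.imwrite("pics/w3.png",f["color"][:,:,::-1])
f=load("wrist3");P,ok=wcloud(f);g=ok&(np.hypot(P[...,0]-.488,P[...,1]+.186)<.08)
for nm,lo,hi in(("handle",.11,.14),("top",.123,.133),("lidtop",.074,.09)):
    Q=P[g&(P[...,2]>lo)&(P[...,2]<hi)];print(nm,len(Q),Q.mean(0).round(4),((Q.max(0)+Q.min(0))/2).round(4),np.ptp(Q,0).round(4))
E
```

```text
t 13.5 p [ 0.481  -0.1876  0.4072] tool z [-0.0296  0.0134 -0.9995] yaw(x) 0.8636
j [ 0.998  0.35  -0.907  1.872  0.297  1.099  0.839] F [ 0.26  0.93 -0.15] M [0.001 0.033 0.04 ] w 0.0856
tool delta m [0.007  0.0088 0.1429] scaled [0.059 0.073 1.191]
tilt fix rotvec(tool) scaled [-0.0149  0.0043 -0.    ]
handle 771 [ 0.4879 -0.1859  0.1222] [ 0.4889 -0.187   0.1175] [0.0268 0.0276 0.0146]
top 329 [ 0.4888 -0.1867  0.1235] [ 0.4891 -0.1865  0.1239] [0.0249 0.0247 0.0018]
lidtop 13044 [ 0.4865 -0.1844  0.0811] [ 0.4893 -0.1871  0.0823] [0.1387 0.1389 0.0152]
```

View pics/w3.png

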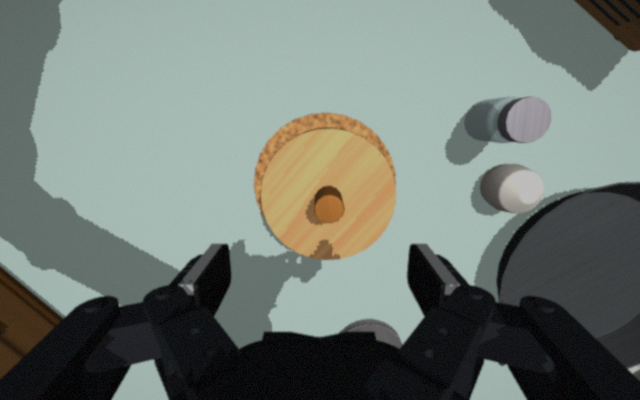

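The wrist view shows the handle at (329,204), centred between the fingers, with the jar and salt pot off to the right. Next I level, centre and descend.

Emit:
{"method": "apply_moves", "body": {
  "dp": [
    [0.06,0.085,0.1],
    [0,0,0.2],
    [0,0,0]
  ],
  "twist": [
    [-0.015,0.004,0],
    [0,0,0],
    [0,0,0]
  ],
  "jaw": [0,0,0]
}}

```text
clock: 13.85
tcp_pos: [0.4932, -0.1873, 0.369]
orientation: [2.841, 1.339, -0.001]
contact_force: [0.1, 0.2, -0.0]
grip_width: 0.0854
```

```bash
python3 -c "
from st import *; st([.489,-.1865,.263])"
```

```text
t 13.85 p [ 0.4932 -0.1873  0.369 ] tool z [-1.e-04 -6.e-04 -1.e+00] yaw(x) 0.8811
j [ 0.955  0.406 -0.881  1.899  0.37   1.007  0.792] F [ 0.13  0.22 -0.01] M [-0.028  0.023  0.014] w 0.0854
tool delta m [-0.002  -0.0038  0.106 ] scaled [-0.016 -0.032  0.883]
tilt fix rotvec(tool) scaled [0.0001 0.0003 0.    ]
```

Emit:
{"method": "apply_moves", "body": {
  "dp": [
    [-0.016,-0.032,0],
    [0,0,0.25],
    [0,0,0.25],
    [0,0,0.2],
    [0,0,0]
  ],
  "twist": [
    [0,0,0],
    [0,0,0],
    [0,0,0],
    [0,0,0],
    [0,0,0]
  ],
  "jaw": [0,0,0,0,0]
}}

```text
clock: 14.35
tcp_pos: [0.4897, -0.186, 0.2871]
orientation: [2.832, 1.35, 0.005]
contact_force: [-0.9, -0.4, 0.5]
grip_width: 0.0856
```

```bash
python3 -c "
from st import *; st([.489,-.1865,.263])"
```

```text
t 14.35 p [ 0.4897 -0.186   0.2871] tool z [ 0.0047 -0.0021 -1.    ] yaw(x) 0.8899
j [ 0.889  0.507 -0.814  1.98   0.489  0.854  0.698] F [-0.87 -0.43  0.54] M [-0.04   0.032  0.057] w 0.0856
tool delta m [-0.0008 -0.0004  0.0241] scaled [-0.007 -0.003  0.201]
tilt fix rotvec(tool) scaled [ 0.0024 -0.0006 -0.    ]
```

Emit:
{"method": "apply_moves", "body": {
  "dp": [
    [-0.006,-0.003,0.15],
    [0,0,0.05],
    [0,0,0]
  ],
  "twist": [
    [0.0024,0,0],
    [0,0,0],
    [0,0,0]
  ],
  "jaw": [0,0,0]
}}

```text
clock: 14.65
tcp_pos: [0.4901, -0.1867, 0.2651]
orientation: [2.833, 1.353, 0.006]
contact_force: [-0.7, 0.4, -0.1]
grip_width: 0.0854
```

```bash
python3 -c "
from st import *; st([.489,-.1865,.263])"
```

```text
t 14.65 p [ 0.4901 -0.1867  0.2651] tool z [ 4.4e-03 -2.0e-04 -1.0e+00] yaw(x) 0.8911
j [ 0.87   0.539 -0.79   1.993  0.523  0.817  0.672] F [-0.71  0.38 -0.1 ] M [ 0.033 -0.01   0.015] w 0.0854
tool delta m [-0.0005 -0.001   0.0021] scaled [-0.005 -0.009  0.018]
tilt fix rotvec(tool) scaled [ 0.0017 -0.0013  0.    ]
```

Emit:
{"method": "apply_moves", "body": {
  "dp": [
    [-0.004,-0.008,0.01],
    [0,0,0],
    [0,0,0],
    [0,0,0],
    [0,0,0],
    [0,0,0],
    [0,0,0],
    [0,0,0],
    [0,0,0]
  ],
  "twist": [
    [0.002,-0.001,0],
    [0,0,0],
    [0,0,0],
    [0,0,0],
    [0,0,0],
    [0,0,0],
    [0,0,0],
    [0,0,0],
    [0,0,0]
  ],
  "jaw": [0,255,255,255,255,255,255,255,255],
  "grip_force": 40
}}

```text
clock: 15.55
tcp_pos: [0.49, -0.1867, 0.2666]
orientation: [2.833, 1.353, 0.004]
contact_force: [0.1, -0.2, 0.6]
grip_width: 0.0264
```

```bash
python3 -c "
from st import *; st([.489,-.1865,.263])"
```

```text
t 15.55 p [ 0.49   -0.1867  0.2666] tool z [ 0.0032 -0.0011 -1.    ] yaw(x) 0.8912
j [ 0.87   0.537 -0.792  1.992  0.521  0.821  0.674] F [ 0.11 -0.2   0.58] M [ 0.041 -0.022  0.006] w 0.0264
tool delta m [-0.0005 -0.0009  0.0036] scaled [-0.004 -0.008  0.03 ]
tilt fix rotvec(tool) scaled [ 0.0015 -0.0006  0.    ]
```

Handle gripped at 26 mm, with the TCP at 0.2666 and the rim at 0.010. Seated on the mill, the TCP should read about 0.3816. Lifting.

Emit:
{"method": "apply_moves", "body": {
  "dp": [
    [0,0,-0.1],
    [0,0,-0.2],
    [0,0,-0.3],
    [0,0,-0.35],
    [0,0,-0.35],
    [0,0,-0.35],
    [0,0,-0.15],
    [0,0,0]
  ],
  "twist": [
    [0,0,0],
    [0,0,0],
    [0,0,0],
    [0,0,0],
    [0,0,0],
    [0,0,0],
    [0,0,0],
    [0,0,0]
  ],
  "jaw": [255,255,255,255,255,255,255,255]
}}

```text
clock: 16.35
tcp_pos: [0.4878, -0.1845, 0.4927]
orientation: [-2.829, -1.359, 0.003]
contact_force: [0.3, -0.0, -3.3]
grip_width: 0.0268
```

```bash
python3 -c "
from st import *; st([.494,.225,.48])"
```

```text
t 16.35 p [ 0.4878 -0.1845  0.4927] tool z [-0.0032  0.0024 -1.    ] yaw(x) 0.8957
j [ 1.046  0.27  -0.955  1.758  0.23   1.237  0.928] F [ 0.29 -0.01 -3.27] M [-0.047  0.01   0.011] w 0.0268
tool delta m [ 0.3236 -0.2511  0.0137] scaled [ 2.696 -2.092  0.114]
tilt fix rotvec(tool) scaled [-0.0019  0.0001 -0.    ]
```

Emit:
{"method": "apply_moves", "body": {
  "dp": [
    [0.12,-0.093,0],
    [0.24,-0.186,0],
    [0.24,-0.186,0],
    [0.24,-0.186,0],
    [0.24,-0.186,0],
    [0.24,-0.186,0],
    [0.24,-0.186,0],
    [0.24,-0.186,0],
    [0.24,-0.186,0],
    [0.12,-0.093,0],
    [0,0,0]
  ],
  "twist": [
    [0,0,0],
    [0,0,0],
    [0,0,0],
    [0,0,0],
    [0,0,0],
    [0,0,0],
    [0,0,0],
    [0,0,0],
    [0,0,0],
    [0,0,0],
    [0,0,0]
  ],
  "jaw": [255,255,255,255,255,255,255,255,255,255,255]
}}

```text
clock: 17.45
tcp_pos: [0.4821, 0.1629, 0.4783]
orientation: [-2.811, -1.364, 0.038]
contact_force: [-0.1, -0.2, -3.1]
grip_width: 0.0267
```

```bash
python3 -c "
from st import *; st([.494,.225,.48])"
```

```text
t 17.45 p [0.4821 0.1629 0.4783] tool z [-0.0292  0.0048 -0.9996] yaw(x) 0.9034
j [ 0.467  0.306 -1.091  1.793  0.265  1.237  0.204] F [-0.11 -0.17 -3.09] M [ 0.019 -0.075 -0.028] w 0.0267
tool delta m [ 0.0562 -0.0291 -0.0018] scaled [ 0.468 -0.243 -0.015]
tilt fix rotvec(tool) scaled [-0.0124  0.0068 -0.    ]
```

Emit:
{"method": "apply_moves", "body": {
  "dp": [
    [0.16,-0.08,0],
    [0.16,-0.08,0],
    [0.12,-0.06,0],
    [0,0,0],
    [0,0,0]
  ],
  "twist": [
    [-0.006,0.003,0],
    [-0.006,0.003,0],
    [0,0,0],
    [0,0,0],
    [0,0,0]
  ],
  "jaw": [255,255,255,255,255]
}}

```text
clock: 17.95
tcp_pos: [0.4909, 0.2207, 0.4709]
orientation: [2.824, 1.374, -0.023]
contact_force: [-0.2, -0.6, -3.5]
grip_width: 0.0269
```

```bash
python3 -c "
from st import *; st([.4945,.225,.44])"
```

```text
t 17.95 p [0.4909 0.2207 0.4709] tool z [-0.0127 -0.0074 -0.9999] yaw(x) 0.9058
j [ 0.311  0.37  -1.068  1.745  0.338  1.245  0.062] F [-0.21 -0.56 -3.49] M [ 0.006 -0.029  0.009] w 0.0269
tool delta m [0.006  0.0003 0.0309] scaled [0.05  0.003 0.257]
tilt fix rotvec(tool) scaled [-0.0026  0.0065  0.    ]
```

Emit:
{"method": "apply_moves", "body": {
  "dp": [
    [0.05,0.003,0],
    [0,0,0]
  ],
  "twist": [
    [-0.003,0.007,0],
    [0,0,0]
  ],
  "jaw": [255,255]
}}

```text
clock: 18.15
tcp_pos: [0.4951, 0.2235, 0.4698]
orientation: [2.825, 1.371, 0.001]
contact_force: [0.0, 0.6, -2.2]
grip_width: 0.0267
```

```bash
python3 - <<'E'
from st import *; from h import *
o,R,p=st([.4945,.225,.44])
for n in ("side","top"):
    f=r.grab_frame(n);np.savez(f"g_{n}.npz",**f);cv2.imwrite(f"pics/{n}2.png",f["color"][:,:,::-1])
    P,ok=cloud(f);zt=p[2]-.2566+.072
    m=ok&(np.hypot(P[...,0]-.4945,P[...,1]-.225)<.1)&(P[...,2]>zt-.006)&(P[...,2]<zt+.006)
    Q=P[m];print(n,len(Q),Q.mean(0).round(4),((Q.max(0)+Q.min(0))/2).round(4),np.ptp(Q,0).round(4),"exp z",zt)
    A=np.c_[Q[:,:2]-Q[:,:2].mean(0),np.ones(len(Q))];print("slopes",np.linalg.lstsq(A,Q[:,2],rcond=None)[0].round(4))
E
```

```text
t 18.15 p [0.4951 0.2235 0.4698] tool z [ 0.001 -0.001 -1.   ] yaw(x) 0.9037
j [ 0.304  0.376 -1.065  1.741  0.349  1.231  0.053] F [ 0.01  0.58 -2.25] M [0.015 0.01  0.065] w 0.0267
tool delta m [ 0.0008 -0.0015  0.0298] scaled [ 0.007 -0.012  0.249]
tilt fix rotvec(tool) scaled [ 0.0007  0.0001 -0.    ]
side 1469 [0.4801 0.2368 0.2839] [0.4926 0.225  0.285 ] [0.1389 0.1362 0.0114] exp z 0.2852293854575355
slopes [-0.0007 -0.0007  0.2839]
top 699 [0.5129 0.196  0.286 ] [0.4997 0.2112 0.2852] [0.1207 0.1161 0.012 ] exp z 0.2852293854575355
slopes [-0.0065  0.0048  0.286 ]
```

View pics/side2.png

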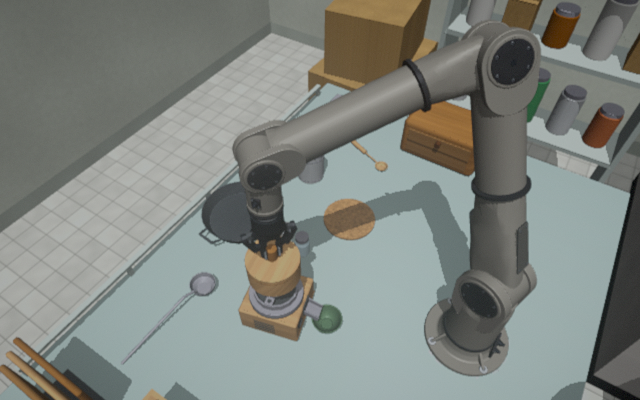

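The side view shows the lid level over the mill, around (273,265). Descending in checked stages.

Emit:
{"method": "apply_moves", "body": {
  "dp": [
    [0.006,-0.012,0.15],
    [0,0,0.2],
    [0,0,0.12],
    [0,0,0]
  ],
  "twist": [
    [0,0,0],
    [0,0,0],
    [0,0,0],
    [0,0,0]
  ],
  "jaw": [255,255,255,255]
}}

```text
clock: 18.65
tcp_pos: [0.4951, 0.2228, 0.4127]
orientation: [2.826, 1.365, 0.002]
contact_force: [-0.4, -1.0, -3.1]
grip_width: 0.0267
```

```bash
python3 -c "
from st import *; st([.4945,.225,.3816])"
```

```text
t 18.65 p [0.4951 0.2228 0.4127] tool z [ 0.0025 -0.0023 -1.    ] yaw(x) 0.8997
j [ 0.268  0.43  -1.03   1.814  0.41   1.129 -0.002] F [-0.35 -0.97 -3.09] M [-0.006  0.044 -0.006] w 0.0267
tool delta m [ 0.0013 -0.0019  0.0311] scaled [ 0.011 -0.016  0.259]
tilt fix rotvec(tool) scaled [ 0.0016  0.0001 -0.    ]
```

Correct the centring, then go down slowly.

Emit:
{"method": "apply_moves", "body": {
  "dp": [
    [0.011,-0.016,0.01],
    [0,0,0],
    [0.003,-0.003,0.06],
    [0.003,-0.003,0.04],
    [0,0,0]
  ],
  "twist": [
    [0.0015,0,0],
    [0,0,0],
    [0,0,0],
    [0,0,0],
    [0,0,0]
  ],
  "jaw": [255,255,255,255,255]
}}

```text
clock: 19.15
tcp_pos: [0.4951, 0.2268, 0.4013]
orientation: [2.829, 1.365, 0.006]
contact_force: [0.7, 0.1, -2.8]
grip_width: 0.027
```

```bash
python3 -c "
from st import *; st([.4945,.225,.3816])"
```

```text
t 19.15 p [0.4951 0.2268 0.4013] tool z [ 0.0034  0.0013 -1.    ] yaw(x) 0.899
j [ 0.253  0.445 -1.022  1.824  0.424  1.108 -0.021] F [ 0.65  0.06 -2.75] M [-0.104  0.008  0.015] w 0.027
tool delta m [-0.0018  0.0006  0.0197] scaled [-0.015  0.005  0.164]
tilt fix rotvec(tool) scaled [ 0.0009 -0.0015 -0.    ]
```

Emit:
{"method": "apply_moves", "body": {
  "dp": [
    [-0.011,0.004,0],
    [0,0,0],
    [0,0,0.05],
    [0,0,0]
  ],
  "twist": [
    [0.0009,-0.0015,0],
    [0,0,0],
    [0,0,0],
    [0,0,0]
  ],
  "jaw": [255,255,255,255]
}}

```text
clock: 19.55
tcp_pos: [0.4947, 0.2254, 0.3951]
orientation: [-2.83, -1.365, -0.0]
contact_force: [1.2, -0.1, -2.1]
grip_width: 0.0271
```

```bash
python3 -c "
from st import *; st([.4945,.225,.3816])"
```

```text
t 19.55 p [0.4947 0.2254 0.3951] tool z [ 1.e-04  1.e-04 -1.e+00] yaw(x) 0.8988
j [ 0.251  0.451 -1.018  1.832  0.429  1.1   -0.024] F [ 1.16 -0.06 -2.09] M [-0.004  0.04  -0.048] w 0.0271
tool delta m [-0.0004  0.0001  0.0135] scaled [-0.003  0.001  0.113]
tilt fix rotvec(tool) scaled [-0.     -0.0001  0.    ]
```

Emit:
{"method": "apply_moves", "body": {
  "dp": [
    [0,0,0.04],
    [0,0,0.03],
    [0,0,0.02],
    [0,0,0]
  ],
  "twist": [
    [0,0,0],
    [0,0,0],
    [0,0,0],
    [0,0,0]
  ],
  "jaw": [255,255,255,255]
}}

```text
clock: 19.95
tcp_pos: [0.4946, 0.2254, 0.3831]
orientation: [-2.829, -1.365, 0.0]
contact_force: [0.3, -0.8, -2.4]
grip_width: 0.0267
```

```bash
python3 -c "
from st import *; st([.4945,.225,.3816])"
```

```text
t 19.95 p [0.4946 0.2254 0.3831] tool z [-4.e-04  1.e-04 -1.e+00] yaw(x) 0.8988
j [ 0.242  0.464 -1.009  1.845  0.444  1.08  -0.037] F [ 0.33 -0.81 -2.36] M [-0.002  0.004 -0.007] w 0.0267
tool delta m [-0.0004  0.0001  0.0015] scaled [-0.003  0.001  0.012]
tilt fix rotvec(tool) scaled [-0.0002  0.0001  0.    ]
```

Emit:
{"method": "apply_moves", "body": {
  "dp": [
    [0,0,0.012],
    [0,0,0.008],
    [0,0,0]
  ],
  "twist": [
    [0,0,0],
    [0,0,0],
    [0,0,0]
  ],
  "jaw": [255,255,255]
}}

```text
clock: 20.25
tcp_pos: [0.4946, 0.2258, 0.382]
orientation: [2.829, 1.365, 0.0]
contact_force: [0.3, -0.1, -2.0]
grip_width: 0.0269
```

```bash
python3 -c "
from st import *; st([.4945,.225,.3816])"
```

```text
t 20.25 p [0.4946 0.2258 0.382 ] tool z [ 3.e-04 -5.e-04 -1.e+00] yaw(x) 0.899
j [ 0.24   0.466 -1.008  1.846  0.446  1.078 -0.039] F [ 0.29 -0.09 -2.02] M [ 0.04   0.022 -0.019] w 0.0269
tool delta m [-0.0007  0.0005  0.0004] scaled [-0.006  0.004  0.003]
tilt fix rotvec(tool) scaled [ 0.0003  0.0001 -0.    ]
```

Emit:
{"method": "apply_moves", "body": {
  "dp": [
    [0,0,0.015],
    [0,0,0.015]
  ],
  "twist": [
    [0,0,0],
    [0,0,0]
  ],
  "jaw": [255,255]
}}

```text
clock: 20.45
tcp_pos: [0.4945, 0.2264, 0.3815]
orientation: [2.827, 1.363, 0.001]
contact_force: [-8.4, -7.3, 20.3]
grip_width: 0.0266
```

```bash
python3 -c "
from st import *; mz(2);st([.4945,.225,.3816])"
```

```text
t 20.55 Mz [ 0.068 -0.004  0.069] mean 0.044 tau7 [-0.003 -0.011 -0.026] yaw 0.8986 p [0.4944 0.2264 0.3816] w 0.0271 j7 -0.043 F [-6.7 -6.4 15.5]
t 20.55 p [0.4944 0.2264 0.3816] tool z [ 0.0019 -0.0028 -1.    ] yaw(x) 0.8986
j [ 0.238  0.466 -1.007  1.846  0.449  1.078 -0.043] F [-6.7  -6.35 15.55] M [-1.14   1.312  0.069] w 0.0271
tool delta m [-0.0011  0.0009 -0.    ] scaled [-0.009  0.008 -0.   ]
tilt fix rotvec(tool) scaled [ 0.0015  0.0005 -0.    ]
```

The rim is in contact: 15–20 N at exactly the expected height of 0.3816. Releasing and rising.

Emit:
{"method": "apply_moves", "body": {
  "dp": [
    [0,0,0],
    [0,0,0],
    [0,0,0],
    [0,0,0],
    [0,0,0]
  ],
  "twist": [
    [0,0,0],
    [0,0,0],
    [0,0,0],
    [0,0,0],
    [0,0,0]
  ],
  "jaw": [0,0,0,0,0]
}}

```text
clock: 21.05
tcp_pos: [0.495, 0.227, 0.3825]
orientation: [2.827, 1.363, 0.006]
contact_force: [0.4, 0.4, -0.2]
grip_width: 0.0855
```

```bash
python3 -c "
from st import *; st()"
```

```text
t 21.05 p [0.495  0.227  0.3825] tool z [ 0.0046 -0.0011 -1.    ] yaw(x) 0.8985
j [ 0.237  0.465 -1.006  1.845  0.449  1.076 -0.043] F [ 0.38  0.41 -0.18] M [ 0.022 -0.029  0.013] w 0.0855
```

Emit:
{"method": "apply_moves", "body": {
  "dp": [
    [0,0,-0.1],
    [0,0,-0.25],
    [0,0,-0.35],
    [0,0,-0.35],
    [0,0,-0.2],
    [0,0,0]
  ],
  "twist": [
    [0,0,0],
    [0,0,0],
    [0,0,0],
    [0,0,0],
    [0,0,0],
    [0,0,0]
  ],
  "jaw": [0,0,0,0,0,0]
}}

```text
clock: 21.65
tcp_pos: [0.4936, 0.2276, 0.5408]
orientation: [2.827, 1.367, 0.003]
contact_force: [0.2, -0.2, 0.4]
grip_width: 0.0855
```

```bash
python3 - <<'E'
from st import *; from h import *
o,R,p=st()
f=r.grab_frame("wrist");np.savez("f_wrist4.npz",p=p,Rt=R,**f);cv2.imwrite("pics/w4.png",f["color"][:,:,::-1])
def rep(n,P,ok,zt=.197):
    for nm,lo,hi,rad in(("lidtop",zt-.006,zt+.006,.1),("handle",.225,.25,.03),("drum",.118,.131,.085)):
        m=ok&(np.hypot(P[...,0]-.4945,P[...,1]-.225)<rad)&(P[...,2]>lo)&(P[...,2]<hi);Q=P[m]
        if len(Q)<10: continue
        A=np.c_[Q[:,:2]-Q[:,:2].mean(0),np.ones(len(Q))]
        print(n,nm,len(Q),Q.mean(0).round(4),((Q.max(0)+Q.min(0))/2).round(4),np.ptp(Q,0).round(4),"slopes",np.linalg.lstsq(A,Q[:,2],rcond=None)[0][:2].round(4),"medz",np.median(Q[:,2]))
rep("wrist",*wcloud(load("wrist4")))
for n in("side","top"):
    f=r.grab_frame(n);np.savez(f"h_{n}.npz",**f);cv2.imwrite(f"pics/{n}3.png",f["color"][:,:,::-1]);rep(n,*cloud(f))
E
```

```text
t 21.65 p [0.4936 0.2276 0.5408] tool z [ 0.0024 -0.     -1.    ] yaw(x) 0.901
j [ 0.325  0.322 -1.092  1.636  0.293  1.361  0.094] F [ 0.15 -0.2   0.39] M [ 0.025 -0.036 -0.004] w 0.0855
wrist lidtop 12058 [0.4906 0.2283 0.1961] [0.4936 0.226  0.198 ] [0.1389 0.139  0.0099] slopes [ 0.0007 -0.0001] medz 0.1960625512372868
wrist handle 686 [0.4926 0.2269 0.2373] [0.4932 0.2262 0.2326] [0.0267 0.0271 0.0147] slopes [ 0.1016 -0.075 ] medz 0.2378355878680658
wrist drum 227 [0.4403 0.266  0.1236] [0.4528 0.2553 0.1228] [0.0665 0.0869 0.0051] slopes [0.0012 0.006 ] medz 0.12361939145167544
side lidtop 1763 [0.49   0.2299 0.1956] [0.4928 0.226  0.197 ] [0.1401 0.14   0.0119] slopes [0.0003 0.0033] medz 0.19552159113276257
side handle 100 [0.4907 0.2289 0.2359] [0.4917 0.2283 0.2342] [0.0269 0.0282 0.0181] slopes [ 0.1109 -0.1903] medz 0.2372994575687141
side drum 263 [0.4624 0.2609 0.1237] [0.4881 0.2312 0.1245] [0.1424 0.1397 0.0129] slopes [-0.0021  0.0051] medz 0.12347395830923436
top lidtop 879 [0.503  0.2092 0.1977] [0.4938 0.2185 0.197 ] [0.1365 0.1228 0.012 ] slopes [-0.0014  0.0021] medz 0.19779387002677218
top handle 71 [0.4924 0.2252 0.2395] [0.4919 0.2271 0.236 ] [0.025  0.0268 0.0203] slopes [0.0237 0.1656] medz 0.24008115113992082
top drum 150 [0.4971 0.1785 0.125 ] [0.4933 0.1974 0.1245] [0.1469 0.0958 0.0127] slopes [ 0.003  -0.0011] medz 0.12514038042211478
```

View pics/w4.png

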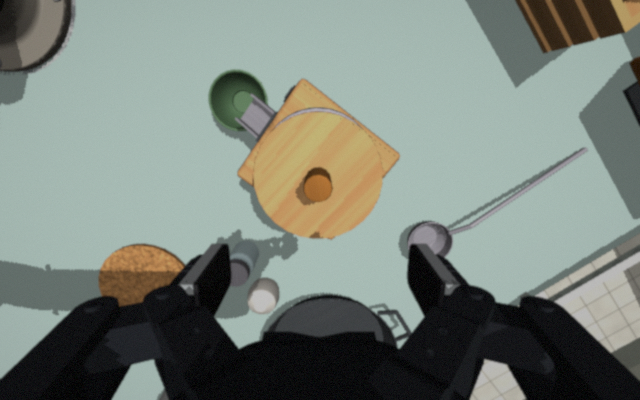

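View pics/side3.png

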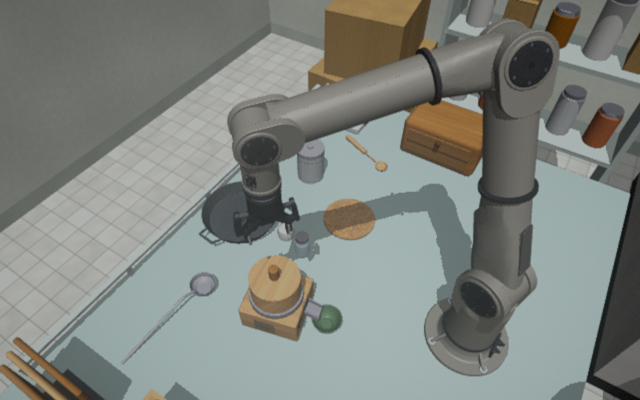

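The lid sits level and home, with its handle at (318,185) in the wrist view and the top at 0.196–0.197 m. It is about 1 mm off centre, and the bystanders look unmoved. Handing in.

```bash
python3 -c "
from bench import r; print(r.hand_in())"
```

```text
the job is handed in; nothing more can be done
None
```

The knob is set, the lid is on the mill, and I've handed the job in at about 22 s of the 69 s allowed; no verdict is reported.

- **Knob down:** I screwed it clockwise until the torque rose from a drag of about 0.06 to 0.29 N·m. That puts it about 0.09 rad past the touch, and I held it there for 0.3 s, short of the 0.5 N·m limit.
- **Back-off:** I turned it back to about 1.56 rad above the estimated touch, then released it. Afterwards the pointer read very roughly 1 rad anticlockwise of its start; the gripper's turn implied 0.93. That difference is well inside the 18° (0.31 rad) allowed. One automatic pointer fit was spoilt by bright pixels from the bridge, so I read the pointer by eye from the picture.
- **Lid:** I lowered it until it touched with 15–20 N at exactly the expected height. Its top then measured 0.196–0.198 m against 0.197 expected. It sits about 1–2 mm off centre, with slopes under 0.004 rad.
- **Bystanders:** I never touched them, and they look unmoved in the last pictures. I did not measure their positions again.
- **Odd reading:** the handle's top measured about 4 mm lower than the given sizes imply, both on the trivet and on the mill. The lid's flat top and the contact height both matched.

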